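Turn a slotted block round the post and load it into the drilling jig

TASK

Load the square slotted block into the drilling jig: it is too wide to grip and lies a quarter turn wrong, so slide it against the rubber-sleeved post at the mouth of the guide rail and, with the post holding back its far corner, push it round a quarter turn until its slot faces the stop, then slide it along the rail until the slot takes the key, the block is fully home against the stop and the spring pawl has snapped in behind it. Keep it flat on the board, push gently (never above 30 N) and leave the other things where they lie.

Things in the scene. Friction and masses are not known exactly. Their poses are not given: they have to be found in the camera images.
- jig: Drilling jig: a plywood board 515 mm long (y) by 232 mm wide (x), 12 mm thick, screwed to the table. Origin on the post's axis at the table top; y runs along the guide rail towards the stop, x away from the robot, z up. The block slides on the board along the rail's near (-x) side. Board: x -182 to 50, y -220 to 295 mm; nothing on it stands in the way near the post on the -x side up to y = 85 mm.
- post: Fixed upright steel post (a bench dog) in a black rubber sleeve, 20 mm in diameter over the sleeve, top 48 mm above the board, at the mouth of the rail; its side lies 1 mm behind the rail's guiding face. The rubber grips the wood (friction about 1.6, all else about 0.6), so that a block pressed on it turns about the post with little slip. Origin on its axis at the board's upper face; axes as the jig's.
- rail_nose (a point): Start of the guide rail's guiding face, at board level (jig x -11, y 33 mm); axes as the jig's. The wooden rail runs from here 259 mm along +y, 30 mm wide (towards +x), 28 mm high above the board, its end rounded; its guiding face looks to -x.
- stop_zone (a point): Point on the board (jig x -61, y 260 mm); axes as the jig's. The grey stop head (34 mm high) is clamped wherever the last job left it: its stop face crosses the way anywhere within 10 mm before or after this point and is not measured; feel for it. A steel key 12 mm wide, 26 high, 20 long, round-nosed, points from its middle to -y. Home: block's centre at jig x -61, 50 mm before the face.
- block_centre (a point): Centre (half-way up) of the loose square dark hardwood block, 100 x 100 x 36 mm, 0.2 to 0.45 kg. Its y axis points to the edge with the open slot, z up. At the start the slot faces the robot (y axis along the jig's -x, within 0.15 rad) and the block lies short of the post, at jig y -150 to -90 mm. It has to turn clockwise seen from above; when home its axes are those of the jig.
- slot (a point): Middle of the block's open slot, half-way up: 37 mm from the block's centre along its y axis. The slot goes through the whole thickness, is 18 mm wide and 26 mm deep from the edge.
- pawl (a joint): Angle (rad) of the sprung steel pawl on the stop head's side arm (arm and pawl from jig x -101 to -148, up to 26 mm high, from about 160 mm before the stop face). 0 at rest, its tip 8 mm in the block's way; the passing block swings it out to about 0.14, taking a push of some 5 to 12 N; it springs back to 0 behind the rear edge once the block is within about 2 mm of the stop.
- collet_1: bystander: steel collet, 25 mm in diameter and 40 mm high, standing on the board behind the rail
- pen_black: bystander: black pencil, 135 mm, lying on the board behind the rail
- calipers: bystander: vernier calipers, 186 mm long, lying at the right
- green_case: bystander: open green sorting case, 101 x 144 x 44 mm, at the left
Mind the look-alikes: they are no part of the job. There is more than one size of the part that bears block_centre; the job needs the larger.

How it is judged:
By the outcome, as a careful person would: the job done as asked, in the order asked, and still so for the second after the job is handed in, with the robot touching nothing.
It also fails if it takes over 72 s, if anything falls off the work surface, if the arm or the gripper's body presses on something with over 40 N, if the wrist force passes 120 N, or if a joint passes its speed limit or range.

ROBOT

A 6-joint arm with a two-finger parallel gripper is mounted at the origin on a cart in front of the work surface, level with it; the furniture and walls round the work are solid. World frame = base frame: x ahead of the robot, y to its left, z up, the work surface at z = 0. Lengths are in m, angles in rad, forces in N, time in s.
With the tool pointing down it reaches from about 0.3 to 0.825 m from the base axis. Payload 5.4 kg.
Tool frame: the origin (TCP) lies at the very end of the fingers, on their centre line; the grasp point (between the pads) lies 19 mm behind it; z points along the fingers, x is the direction in which the jaws open and shut, and the axes are right-handed (so a half turn about z gives the same grasp; the last joint's range is limited). The gripper opens to 92 mm and grips with 3 to 60 N. Pads are 20 mm wide; open, the fingers measure 128 mm over their backs; the gripper's body (75 mm by 189 mm) begins 69 mm behind the grasp point.
Start: joints at [0.908, 0.158, 1.597, -0, 1.386, -0.21], TCP at [0.252, 0.517, 0.215] pointing down, gripper open.
Joint ranges: [-2.91, 2.91], [-0.94, 2.29], [0.18, 2.7], [-1.29, 4.43], [0.17, 2.64], [-3, 3]. Speed limits (rad/s): [2.57, 2.57, 3.14, 3.14, 3.14, 3.14].

INTERFACE

Orientations are given as a rotation vector (axis times angle).
In Python, from workcell import bot gives the robot as it stands. Calls block until the motion is done:
- bot.goto(position, orientation): joint-space move of the TCP to a pose.
- bot.line_to(position, rot=None, max_speed=0.15): straight line of the TCP; rot=None keeps the orientation; max_speed is the mean speed in m/s.
- bot.set_joints(angles): joint-space move.
- bot.set_gripper(opening, newtons=None): opening from 0.0 (shut) to 1.0 (fully open); newtons is the grip in N (None keeps the last); returns when the fingers have stopped.
- bot.hold(seconds).
- bot.inverse_kinematics(position, orientation): joint angles nearest the present ones, or None.
- bot.read_camera(name): name is "side" or "top" or "wrist"; returns a dict with "pixels" (384x512x3 uint8, blue, green, red), "fx", "fy", "cx", "cy" (pixels), "R" (3x3) and "t" (3): a world point X has camera coordinates R X + t. Camera axes: x right, y down, z forward; pixel columns grow to the right and rows downward; lengths in m; the calibration is good to about 2 mm. A picture is of the moment at which its call begins. There is no depth.
A pose or a line that the arm cannot do raises bot.MotionError and nothing moves.
- bot.job_done(): hands the job in, once; it reports no verdict.
Readings, each from a call of its own:
- bot.current_clock(): time.
- bot.current_joints(): joint angles.
- bot.current_joint_vel(): joint speeds.
- bot.current_effort(): joint torques, N m.
- bot.current_ee_pos(): TCP position.
- bot.current_tool_rot(): TCP orientation.
- bot.current_contact_force(): force on the tool from outside, world axes, zero at the start.
- bot.current_ft_torque(): the same for the moment, N m.
- bot.current_opening(): opening from 0.0 (shut) to 1.0 (fully open).
Only numpy, scipy, OpenCV 4.12 (cv2) and the standard library are available. Lean on these libraries where they do the work, as an engineer would, in place of code of your own. Each camera call takes 0.05 s, during which the arm holds its last target.

## Working session

There is one attempt and no reset: what is moved stays moved. The work goes in short steps, each a Python script; the robot and the scene stay as the last script left them, time stands still between calls to the robot, and variables do not carry over. Pictures are saved under pics/ and viewed, and the job is handed in when it is done.

```bash
ls; mkdir -p pics; python3 - <<'E'
from workcell import bot
import cv2,numpy as np
print(bot.current_clock())
for n in ("top","side","wrist"):
    c=bot.read_camera(n); cv2.imwrite(f"pics/{n}0.png",c["pixels"]); print(n,c["fx"],c["fy"],c["cx"],c["cy"],np.round(c["R"],3).tolist(),np.round(c["t"],3))
    import pickle; pickle.dump(c,open(f"{n}0.pkl","wb"))
print(bot.current_tool_rot(),bot.current_contact_force(),bot.current_clock())
E
```

```text
pics
0.0
top 411.1662528513026 411.1662528513026 258.3635535861139 193.6910286674381 [[0.03, -1.0, 0.006], [-0.998, -0.031, -0.063], [0.063, -0.004, -0.998]] [-0.01   0.59   1.421]
side 464.93839732564516 464.93839732564516 249.7846441720158 189.55472543939027 [[-0.999, -0.044, 0.02], [-0.038, 0.454, -0.89], [0.03, -0.89, -0.456]] [0.566 0.077 1.624]
wrist 342.161364750024 342.161364750024 251.39442754603786 187.5588576116317 [[0.438, 0.899, -0.002], [0.871, -0.424, 0.247], [0.222, -0.11, -0.969]] [-0.574 -0.028  0.39 ]
[ 2.66301009e+00  1.66584259e+00 -2.11470601e-03] [-0.41822488 -0.28892445  1.03092127] 0.15
```

View pics/top0.png

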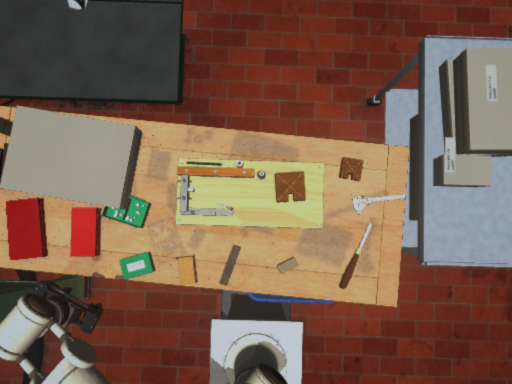

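View pics/side0.png

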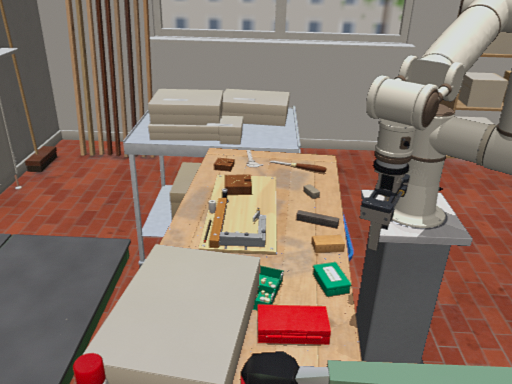

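View pics/wrist0.png

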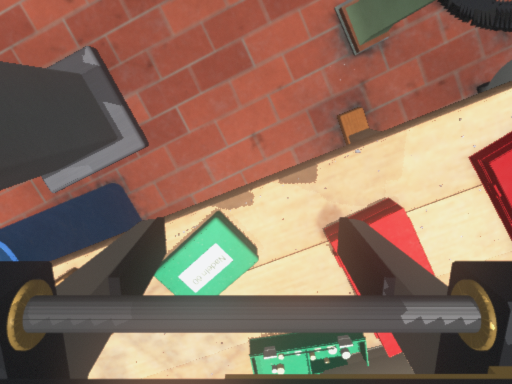

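The top view shows two slotted brown blocks: the larger on the board at (290,187) with its slot towards the robot, and a smaller one off the board at (351,168). The board one fits the task. I'll confirm it in an enlarged crop.

```bash
python3 - <<'E'
import cv2
a=cv2.imread("pics/top0.png")[145:240,165:375]
cv2.imwrite("pics/top0c.png",cv2.resize(a,None,fx=3.8,fy=3.8,interpolation=cv2.INTER_CUBIC))
E
```

```text
(no output)
```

View pics/top0c.png

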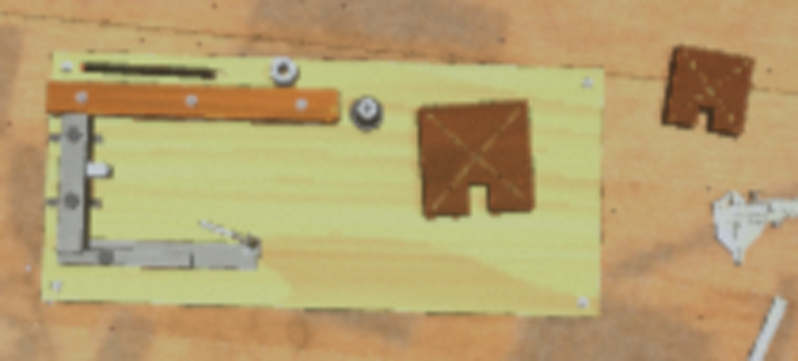

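```bash
cat > h.py <<'E'
import cv2,numpy as np,pickle
def cast(c,uv,z):
    uv=np.atleast_2d(uv).astype(float)
    d=np.c_[(uv[:,0]-c["cx"])/c["fx"],(uv[:,1]-c["cy"])/c["fy"],np.ones(len(uv))]
    R=np.array(c["R"]);o=-R.T@np.array(c["t"]);d=d@R
    return o+d*((z-o[2])/d[:,2])[:,None]
def proj(c,X):
    p=np.atleast_2d(X)@np.array(c["R"]).T+np.array(c["t"])
    return np.c_[c["fx"]*p[:,0]/p[:,2]+c["cx"],c["fy"]*p[:,1]/p[:,2]+c["cy"]]
E
python3 - <<'E'
from h import *
c=pickle.load(open("top0.pkl","rb"));im=c["pixels"]
hsv=cv2.cvtColor(im,cv2.COLOR_BGR2HSV)
for p in [(300,170),(310,215),(200,165),(290,180),(300,195),(230,172),(380,170),(165,230)]:print(p,hsv[p[1],p[0]])
E
```

```text
(300, 170) [ 25 101 191]
(310, 215) [ 32  91 199]
(200, 165) [ 33  83 179]
(290, 180) [ 12 168 129]
(300, 195) [ 16 152 136]
(230, 172) [ 14 180 186]
(380, 170) [ 21 101 186]
(165, 230) [ 17  96 192]
```

```bash
cat > seg.py <<'E'
from h import *
def biggest(m):
    cs,_=cv2.findContours(m,cv2.RETR_EXTERNAL,cv2.CHAIN_APPROX_NONE)
    return max(cs,key=cv2.contourArea)
def seg(c,S=4,roi=(165,145,335,240)):
    im=c["pixels"];x0,y0,x1,y1=roi
    up=cv2.resize(im[y0:y1,x0:x1],None,fx=S,fy=S,interpolation=cv2.INTER_LINEAR)
    hsv=cv2.cvtColor(up,cv2.COLOR_BGR2HSV)
    board=cv2.inRange(hsv,(25,60,120),(40,160,255))
    blk=cv2.inRange(hsv,(0,120,40),(20,255,155))
    blk=cv2.morphologyEx(blk,cv2.MORPH_OPEN,np.ones((9,9)))
    back=lambda k:(k.reshape(-1,2)+.5)/S-.5+[x0,y0]
    return up,board,blk,back
E
python3 - <<'E'
from seg import *
c=pickle.load(open("top0.pkl","rb"))
up,board,blk,back=seg(c)
cv2.imwrite("pics/m0.png",np.vstack([board,blk]))
b=cv2.morphologyEx(board,cv2.MORPH_CLOSE,np.ones((15,15)))
k=cv2.convexHull(biggest(b)); W=cast(c,back(k),.012)[:,:2].astype(np.float32)
r=cv2.minAreaRect(W*1000);print("board",r)
print(cv2.boxPoints(r))
k=biggest(blk);W=cast(c,back(k),.048)[:,:2].astype(np.float32)
r=cv2.minAreaRect(W*1000);print("blk",r);print(cv2.boxPoints(r))
E
```

```text
board ((592.3194580078125, 38.416748046875), (231.27734375, 515.259521484375), 0.21155481040477753)
[[ 475.73035  295.6178 ]
 [ 477.6328  -219.63824]
 [ 708.90857 -218.7843 ]
 [ 707.0061   296.47174]]
blk ((617.6336669921875, -98.09968566894531), (100.40789794921875, 100.9941177368164), 5.682155132293701)
[[ 562.6767   -52.82143]
 [ 572.6761  -153.31932]
 [ 672.59064 -143.37794]
 [ 662.59125  -42.88005]]
```

View pics/m0.png

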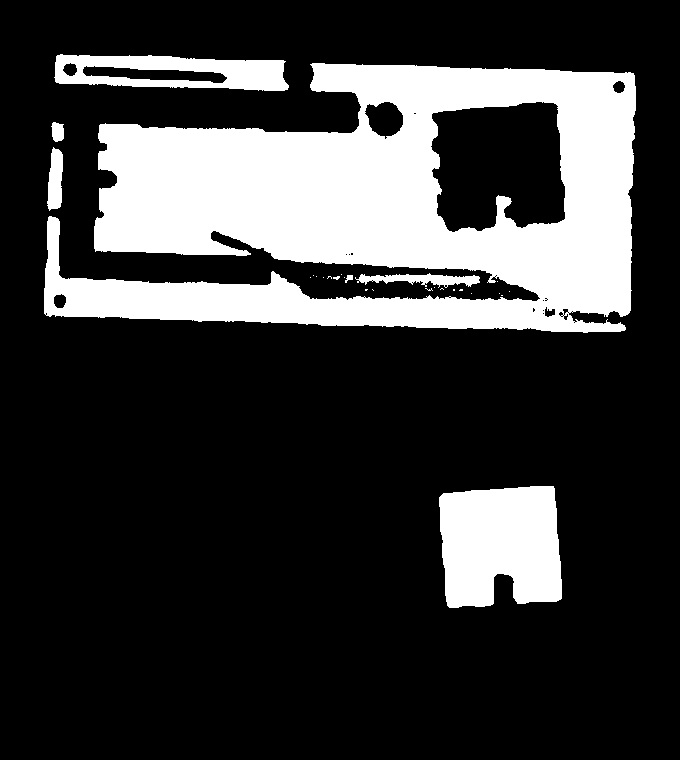

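The enlarged crop confirms it: the large block is at px (290,187), next to the post at (261,174). The board fit gives jig origin ≈ (658.5, 1.2) mm and yaw 0.2°. The block is at jig (-41,-99), with its edges 5.5° off.

Next I move to its rear edge and push it up to the post.

```bash
cat > m.py <<'E'
from h import *
from scipy.spatial.transform import Rotation as Ro
from workcell import bot
J0=np.array([.6585,.0012]);JY=.0037
RJ=np.array([[np.cos(JY),-np.sin(JY)],[np.sin(JY),np.cos(JY)]])
def j2w(p): return J0+RJ@np.array(p)
def w2j(p): return RJ.T@(np.array(p)[:2]-J0)
def rot(psi):  # yaw in the jig frame (rad) of tool x, pointing down
    c,s=np.cos(psi+JY),np.sin(psi+JY)
    return Ro.from_matrix(np.array([[c,s,0],[s,-c,0],[0,0,-1.]])).as_rotvec()
def P(xy,z): return [*j2w(xy),z]
def F(): return np.array(bot.current_contact_force())
E
python3 - <<'E'
from m import *
psi=np.radians(5.5)
n=np.array([-np.sin(psi),np.cos(psi)])
c=w2j([.6176,-.0981]); print("block jig",c)
a=c-n*(.050+.010+.014)
bot.set_gripper(.45,20)
print(bot.current_clock(),bot.current_opening())
bot.goto(P(a,.16),rot(psi)); print(bot.current_clock(),bot.current_joints())
bot.line_to(P(a,.020),max_speed=.2); print(bot.current_clock(),w2j(bot.current_ee_pos()),F())
t=bot.current_clock(); bot.line_to(P(a+n*.003,.020),max_speed=.1); print("step",bot.current_clock()-t)
for n_ in("top","wrist"):
    k=bot.read_camera(n_);cv2.imwrite(f"pics/{n_}1.png",k["pixels"])
E
```

```text
block jig [-0.04126713 -0.09914799]
1.0083 0.45204843008343715
3.775 [-4.52915164e-01  3.85937842e-01  1.43171333e+00  2.16288581e-04
  1.32380887e+00 -5.53892176e-01]
4.625 [-0.03303629 -0.17323561] [0.25397929 0.31692615 1.20933725]
step 0.25
```

```bash
python3 - <<'E'
import cv2
a=cv2.resize(cv2.imread("pics/top1.png")[145:240,165:375],None,fx=2.6,fy=2.6);b=cv2.resize(cv2.imread("pics/wrist1.png"),(420,315))
import numpy as np
o=np.zeros((570,560,3),np.uint8);o[:a.shape[0],:a.shape[1]]=a[:, :560];o[250:565,:420]=b
cv2.imwrite("pics/c1.png",o)
E
```

```text
(no output)
```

View pics/c1.png

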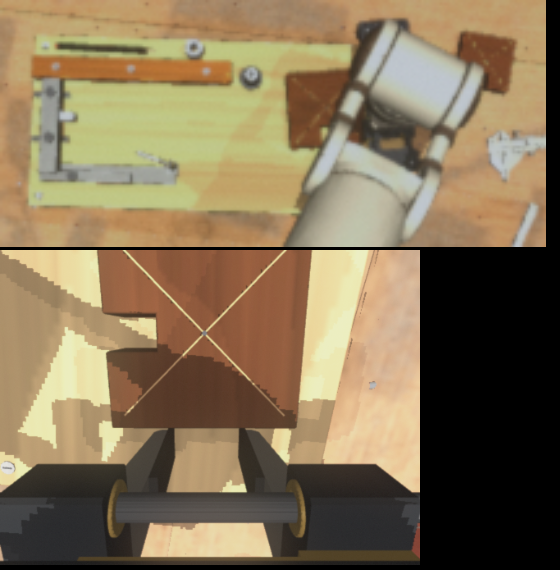

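The wrist view (bottom) shows the finger tips at about (170,430) and (245,430), just short of the block's rear edge and square to it. I'll push to the post.

```bash
python3 - <<'E'
from m import *
psi=np.radians(5.5)
n=np.array([-np.sin(psi),np.cos(psi)])
p=w2j(bot.current_ee_pos()); f0=F()
p=p+n*.006; bot.line_to(P(p,.020),max_speed=.05)
d=np.array([.18,1.]); 
for i in range(30):
    st=.004 if i<8 else .0015
    p=p+d*st; bot.line_to(P(p,.020),max_speed=.06)
    f=F()-f0; print(i,np.round(p*1e3,1),np.round(w2j(bot.current_ee_pos())*1e3,1),np.round(f,1))
    if f[1]<-7: break
print(bot.current_clock())
for n_ in("top","wrist"):
    k=bot.read_camera(n_);cv2.imwrite(f"pics/{n_}2.png",k["pixels"]);pickle.dump(k,open(n_+"2.pkl","wb"))
a=cv2.resize(cv2.imread("pics/top2.png")[145:240,165:375],None,fx=2.6,fy=2.6);b=cv2.resize(cv2.imread("pics/wrist2.png"),(420,315))
o=np.zeros((570,560,3),np.uint8);o[:a.shape[0],:a.shape[1]]=a[:, :560];o[250:565,:420]=b
cv2.imwrite("pics/c2.png",o)
E
```

```text
0 [ -33.8 -160. ] [ -33.8 -159.7] [ 0.1 -0.4 -1.6]
1 [ -33.1 -156. ] [ -33.1 -155.7] [-0.2 -1.  -0.6]
2 [ -32.4 -152. ] [ -32.4 -151.6] [-0.1 -0.4 -0.4]
3 [ -31.7 -148. ] [ -31.7 -147.6] [-0.1 -0.7 -1.7]
4 [ -31. -144.] [ -31.  -143.6] [-0.9 -0.3 -0.7]
5 [ -30.2 -140. ] [ -30.2 -139.6] [ 0.6 -0.4 -0.6]
6 [ -29.5 -136. ] [ -29.5 -135.6] [-0.3 -1.6 -0.2]
7 [ -28.8 -132. ] [ -28.8 -131.6] [-0.3 -2.4 -0.9]
8 [ -28.5 -130.5] [ -28.5 -130.5] [-1.3 -0.9 -0.1]
9 [ -28.3 -129. ] [ -28.3 -129. ] [-0.6 -1.2 -1.3]
10 [ -28.  -127.5] [ -28.  -127.4] [ 0.3 -2.8 -1.2]
11 [ -27.7 -126. ] [ -27.7 -125.8] [ 1.5 -2.  -1. ]
12 [ -27.5 -124.5] [ -27.4 -124.3] [-0.1 -0.9 -1. ]
13 [ -27.2 -123. ] [ -27.4 -124.1] [-1.9 -5.8 -1.5]
14 [ -26.9 -121.5] [ -27.4 -124.1] [ -1.8 -10.2  -1.4]
8.9917
```

View pics/c2.png

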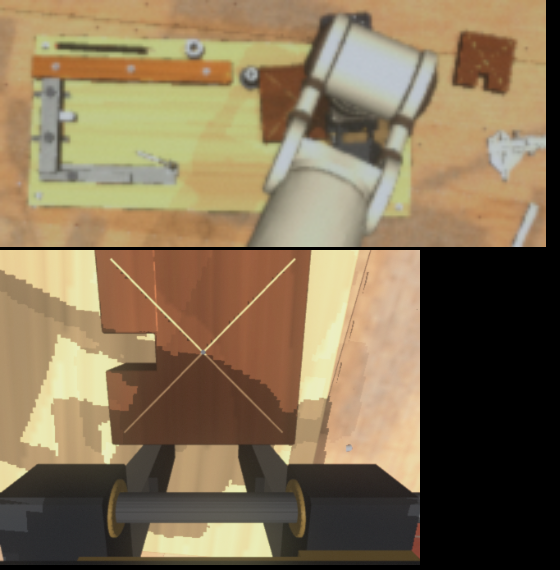

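The block touches the post: resistance rises from about 2 to 10 N, and the top view puts the post at (250,75) against the block's far front corner. Next I back off, close the fingers, and turn it about the post.

```bash
cat > turn.py <<'E'
from m import *
r,s0,u=.010,.010,.082
B0=np.radians(95.5)
def tool(beta,dist=.1205,uu=None,s=None):
    n=np.array([np.cos(beta),np.sin(beta)]);t=np.array([-n[1],n[0]])
    th=B0-beta; s=s0+r*th if s is None else s
    return -dist*n+((uu or u)-s)*t
def psi(beta): return beta-np.pi/2
E
python3 - <<'E'
from turn import *
n=np.array([np.cos(B0),np.sin(B0)])
p=w2j(bot.current_ee_pos())-n*.008
bot.line_to(P(p,.020),max_speed=.08)
bot.set_gripper(0.0,20); print(bot.current_opening(),bot.current_clock())
bot.line_to(P(tool(B0,.130),.020),max_speed=.12)
f0=F()
bot.line_to(P(tool(B0,.1215),.020),max_speed=.05)
print(np.round(F()-f0,1))
for b in np.radians(np.arange(95.5-4,45,-4)):
    bot.line_to(P(tool(b),.020),rot(psi(b)),max_speed=.08)
    f=F()-f0;print(round(np.degrees(b)),np.round(tool(b)*1e3),np.round(f,1))
    if np.hypot(*f[:2])>15: print("stop");break
print(bot.current_clock())
for n_ in("top","wrist"):
    k=bot.read_camera(n_);cv2.imwrite(f"pics/{n_}3.png",k["pixels"]);pickle.dump(k,open(n_+"3.pkl","wb"))
a=cv2.resize(cv2.imread("pics/top3.png")[145:240,165:375],None,fx=2.6,fy=2.6);b=cv2.resize(cv2.imread("pics/wrist3.png"),(420,315))
o=np.zeros((570,560,3),np.uint8);o[:a.shape[0],:a.shape[1]]=a[:, :560];o[250:565,:420]=b
cv2.imwrite("pics/c3.png",o)
E
```

```text
0.007791439337161604 10.0917
[ 0.1 -0.6  0.2]
92 [ -68. -122.] [-0.6 -0.4 -0.5]
88 [ -76. -117.] [-0.7 -0.8 -1.1]
84 [ -83. -112.] [-0.6 -0.1 -0.6]
80 [ -90. -106.] [ 0.6 -0.9  0.3]
76 [ -96. -100.] [-0.8 -0.2 -0.1]
72 [-103.  -93.] [-1.2  0.7  0.1]
68 [-108.  -86.] [-0.4 -0.4  0.7]
64 [-113.  -78.] [-0.6 -0.4 -0.2]
60 [-118.  -70.] [-0.8 -0.2 -0.3]
56 [-122.  -62.] [-0.9  0.   0.6]
52 [-125.  -54.] [-1.4 -0.5  0.1]
48 [-128.  -46.] [ 0.2 -1.   1.3]
14.0083
```

View pics/c3.png

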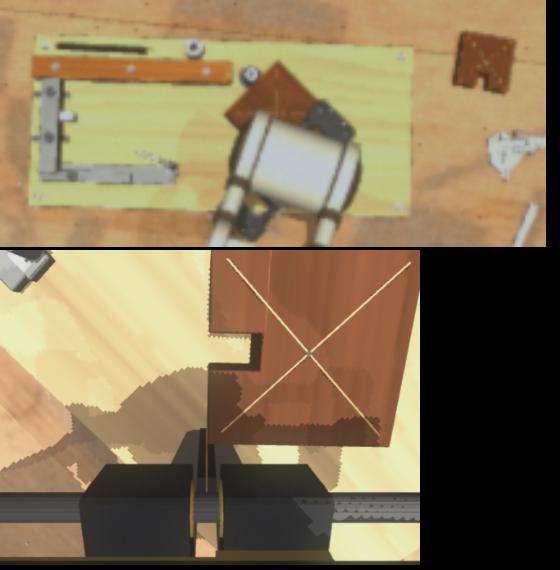

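The block has turned about 48° on the post. In the wrist view its corner at (208,440) sits at the finger centre (207), so it has slipped about 16 mm along the post. I'll move the pusher in along the edge and go on.

```bash
python3 - <<'E'
from turn import *
b0=np.radians(47.5); sh=.012
n=np.array([np.cos(b0),np.sin(b0)])
bot.line_to(P(tool(b0,.126),.020),max_speed=.08)
bot.line_to(P(tool(b0,.126,uu=u-sh),.020),max_speed=.1)
f0=F()
for i,d in enumerate(np.arange(47.5,15,-4)):
    b=np.radians(d); e=sh+.006*(47.5-d)/48
    bot.line_to(P(tool(b,uu=u-e),.020),rot(psi(b)),max_speed=.08)
    f=F()-f0;print(round(d),np.round(tool(b,uu=u-e)*1e3),np.round(f,1))
    if np.hypot(*f[:2])>15: print("stop");break
print(bot.current_clock())
for n_ in("top","wrist"):
    k=bot.read_camera(n_);cv2.imwrite(f"pics/{n_}4.png",k["pixels"]);pickle.dump(k,open(n_+"4.pkl","wb"))
a=cv2.resize(cv2.imread("pics/top4.png")[145:240,165:375],None,fx=2.6,fy=2.6);b=cv2.resize(cv2.imread("pics/wrist4.png"),(420,315))
o=np.zeros((570,560,3),np.uint8);o[:a.shape[0],:a.shape[1]]=a[:, :560];o[250:565,:420]=b
cv2.imwrite("pics/c4.png",o)
E
```

```text
48 [-119.  -54.] [-1.8 -0.9 -0.2]
44 [-122.  -46.] [-0.8 -1.2 -0.3]
40 [-124.  -39.] [-1.3 -0.5 -1.1]
36 [-126.  -31.] [-0.7 -0.7 -0.9]
32 [-127.  -23.] [-1.6 -0.  -0.6]
28 [-128.  -15.] [-2.6 -1.1 -1.5]
24 [-128.   -7.] [-1.7 -0.6 -0.8]
20 [-128.    1.] [-1.1 -0.9  0.3]
16 [-127.    8.] [-1.5 -0.9 -0.8]
16.875
```

View pics/c4.png

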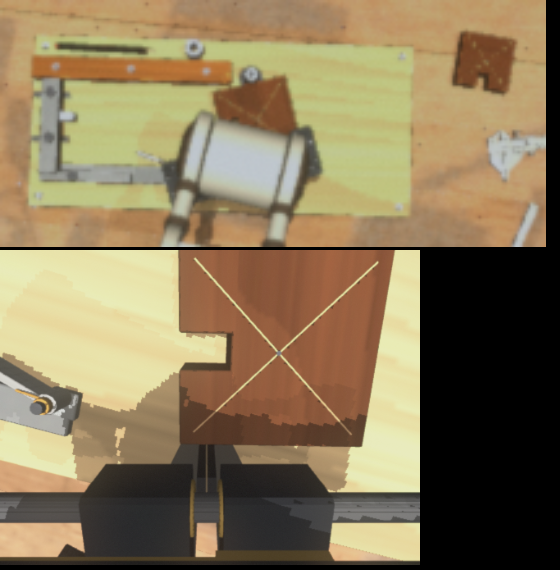

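About 16° remain, with light forces and the corner now at (180,445), so the contact is well seated. I'll finish the turn and press it flat on the rail.

```bash
python3 - <<'E'
from turn import *
f0=np.array([.4,.3,0])
f0=np.zeros(3)
for d in (12,8,4,0):
    b=np.radians(d); e=.012+.006*(47.5-d)/48
    bot.line_to(P(tool(b,uu=u-e),.020),rot(psi(b)),max_speed=.08)
    f=F();print(round(d),np.round(tool(b,uu=u-e)*1e3),np.round(f,1))
    if np.hypot(*f[:2])>15: print("stop");break
p=tool(b,uu=u-e)
for i in range(6):
    p=p+[.001,0]; bot.line_to(P(p,.020),max_speed=.05); f=F(); print(np.round(p*1e3,1),np.round(w2j(bot.current_ee_pos())*1e3,1),np.round(f,1))
    if f[0]<-9: break
print(bot.current_clock())
# back off, lift, go clear to behind
bot.line_to(P([p[0]-.012,p[1]],.020),max_speed=.1)
bot.line_to(P([p[0]-.020,p[1]-.03],.11),max_speed=.25)
bot.goto(P([-.061,-.14],.12),rot(0))
for n_ in("top","wrist"):
    k=bot.read_camera(n_);cv2.imwrite(f"pics/{n_}5.png",k["pixels"]);pickle.dump(k,open(n_+"5.pkl","wb"))
a=cv2.resize(cv2.imread("pics/top5.png")[145:240,165:375],None,fx=2.6,fy=2.6);b=cv2.resize(cv2.imread("pics/wrist5.png"),(420,315))
o=np.zeros((570,560,3),np.uint8);o[:a.shape[0],:a.shape[1]]=a[:, :560];o[250:565,:420]=b
cv2.imwrite("pics/c5.png",o); print(bot.current_clock())
E
```

```text
12 [-126.   15.] [-1.2  0.8 -0.1]
8 [-125.   23.] [-1.2  0.8 -0.3]
4 [-123.   30.] [-1.   0.5  0.5]
0 [-120.   37.] [-4.8  2.   3.1]
[-119.5   37.4] [-121.6   37.3] [-7.9  0.9  7. ]
[-118.5   37.4] [-121.6   37.3] [-12.4   0.8   9.5]
18.475
20.9417
```

View pics/c5.png

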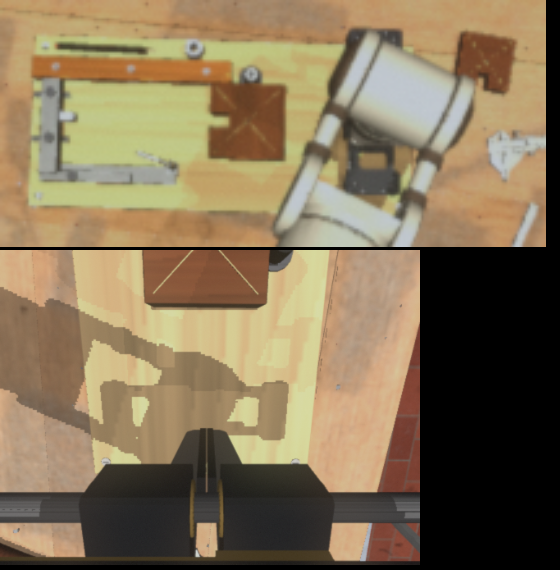

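```bash
cat > meas.py <<'E'
from seg import *
from m import w2j
def blockpose(f):
    c=pickle.load(open(f,"rb")); up,board,blk,back=seg(c)
    k=biggest(blk);W=np.array([w2j(p) for p in cast(c,back(k),.048)[:,:2]])*1e3
    r=cv2.minAreaRect(W.astype(np.float32));print(r);print(cv2.boxPoints(r))
E
python3 -c "
from meas import *
blockpose('top5.pkl')"
```

```text
((-60.623085021972656, 3.440387725830078), (104.53152465820312, 100.42132568359375), 0.20255330204963684)
[[-113.066025   53.465965]
 [-112.71101   -46.954735]
 [  -8.180145  -46.58519 ]
 [  -8.535156   53.83551 ]]
```

The block now lies square in the jig frame with its slot towards the stop, centre (-61, +3) and flush on the rail. Next is the slide along the rail with two fingers on the rear edge.

```bash
python3 - <<'E'
from m import *
bot.set_gripper(.38,20)
bot.line_to(P([-.0615,-.078],.06),max_speed=.25)
bot.line_to(P([-.0615,-.078],.021),max_speed=.15)
f0=F(); y=-.078; why="end"
while y<.128:
    st=.005 if y<-.015 else .0025
    y+=st; bot.line_to(P([-.0615+.001*(y+.078)/.2,y],.021),max_speed=.08)
    f=F()-f0; a=w2j(bot.current_ee_pos())
    if f[1]<-3.5 or int(y*1e3)%20<3: print(np.round(y*1e3,1),np.round(a*1e3,1),np.round(f,1))
    if f[1]<-18 or abs(f[0])>10: why="force";break
print(why,bot.current_clock())
for n_ in("top","wrist"):
    k=bot.read_camera(n_);cv2.imwrite(f"pics/{n_}6.png",k["pixels"]);pickle.dump(k,open(n_+"6.pkl","wb"))
a=cv2.resize(cv2.imread("pics/top6.png")[145:240,165:375],None,fx=2.6,fy=2.6);b=cv2.resize(cv2.imread("pics/wrist6.png"),(420,315))
o=np.zeros((570,560,3),np.uint8);o[:a.shape[0],:a.shape[1]]=a[:, :560];o[250:565,:420]=b
cv2.imwrite("pics/c6.png",o); print(bot.current_clock())
E
```

```text
-38.0 [-61.3 -37.5] [-0.5 -0.4 -0.6]
-18.0 [-61.3 -17.5] [-0.2  0.4 -1.3]
-0.5 [-61.1  -0.2] [-0.2 -1.5 -0.6]
2.0 [-61.2   2.3] [-1.2 -1.9 -0.4]
19.5 [-61.1  18.8] [-2.9 -4.7 -0.7]
22.0 [-61.1  20.9] [-2.2 -6.8 -0.6]
24.5 [-61.   23.4] [-2.5 -6.9 -0.3]
27.0 [-61.   25.8] [-1.5 -6.9 -0.6]
29.5 [-61.   28.3] [-2.1 -8.1 -0.4]
32.0 [-61.   30.8] [-1.9 -7.8 -0.1]
34.5 [-61.   33.3] [-1.4 -6.6 -0.8]
37.0 [-61.   35.8] [-2.  -7.3 -1.1]
39.5 [-61.   38.4] [-3.2 -7.  -1.1]
42.0 [-61.   41.1] [-1.9 -6.4 -0.1]
44.5 [-60.9  43.6] [-1.  -7.6 -1.3]
47.0 [-60.9  46.1] [-1.5 -7.3  0.4]
49.5 [-60.9  48.6] [-2.1 -6.6  0.2]
52.0 [-60.9  51.1] [-2.9 -5.2 -0.7]
54.5 [-60.9  53.6] [-2.2 -7.5 -0.3]
57.0 [-60.9  56.1] [-2.2 -5.5  0.3]
59.5 [-60.9  58.6] [-2.4 -6.  -0.1]
62.0 [-60.9  61.1] [-2.6 -5.6 -1.2]
64.5 [-60.9  63.6] [-2.2 -7.3 -0.4]
67.0 [-60.8  66.1] [-1.4 -7.1 -0.2]
69.5 [-60.8  68.6] [-1.5 -6.7 -0.5]
72.0 [-60.9  71.1] [-0.9 -7.1  0.4]
74.5 [-60.8  73.6] [-1.7 -6.5 -0.6]
77.0 [-60.8  76.1] [-2.5 -6.5  0.3]
79.5 [-60.8  78.6] [-2.5 -7.8 -0.3]
82.0 [-60.8  81.1] [-1.4 -6.9 -1. ]
84.5 [-60.8  83.6] [-1.5 -7.3 -1. ]
87.0 [-60.7  86.1] [-1.7 -6.2 -0.4]
89.5 [-60.7  88.6] [-2.3 -6.1 -0.3]
92.0 [-60.7  91.1] [-2.  -6.7 -1. ]
94.5 [-60.7  93.6] [-1.9 -6.5 -1.6]
97.0 [-60.7  96.1] [-2.4 -7.1 -0.6]
99.5 [-60.7  98.6] [-1.6 -5.7  0.3]
102.0 [-60.7 101.1] [-2.9 -7.5 -0.8]
104.5 [-60.7 103.6] [-1.4 -6.  -0.4]
107.0 [-60.6 106.1] [-2.3 -7.4  0.4]
109.5 [-60.6 108.6] [-2.2 -7.2  0.5]
112.0 [-60.6 111.1] [-1.7 -5.9 -0.5]
114.5 [-60.6 113.6] [-2.7 -6.2 -0.1]
117.0 [-60.6 116.1] [-2.  -7.8 -0.4]
119.5 [-60.6 118.6] [-1.7 -7.5  0.4]
122.0 [-60.6 121.1] [-1.6 -7.5  0.3]
124.5 [-60.5 123.6] [-1.7 -6.8  0.5]
127.0 [-60.5 126.1] [-2.7 -7.1  0.5]
129.5 [-60.5 128.6] [-1.1 -5.9  0.3]
end 40.0
40.1
```

View pics/c6.png

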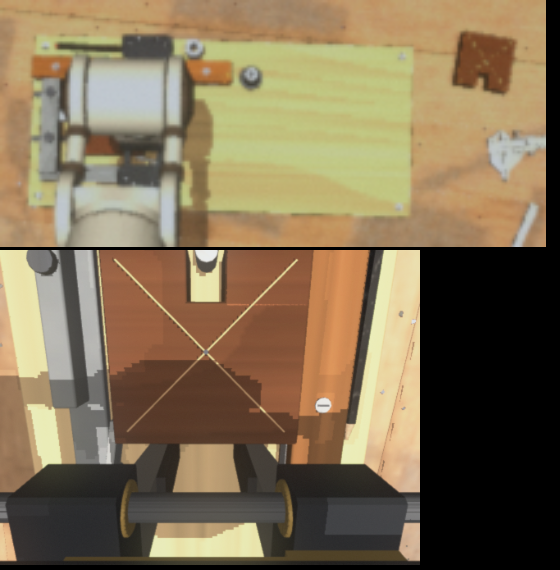

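The key nose at (206,258) is entering the slot and the push is a steady 7 N, with the pawl riding on the block's side. I'll use finer steps to feel for the stop.

```bash
python3 - <<'E'
from m import *
y=.1295; why="end"
while y<.175:
    y+=.0015; bot.line_to(P([-.0605,y],.021),max_speed=.06)
    f=F(); a=w2j(bot.current_ee_pos())
    print(np.round(y*1e3,1),np.round(a*1e3,1),np.round(f,1))
    if f[1]<-19 or abs(f[0])>10: why="force";break
print(why,bot.current_clock())
bot.hold(.3); print(np.round(F(),1),np.round(w2j(bot.current_ee_pos())*1e3,1))
k=bot.read_camera("wrist");cv2.imwrite("pics/w7.png",k["pixels"])
E
```

```text
131.0 [-60.5 130. ] [-1.  -5.6  0.5]
132.5 [-60.5 131.5] [-0.4 -6.2  1.1]
134.0 [-60.5 133. ] [-1.2 -5.9  0.4]
135.5 [-60.5 134.5] [-0.3 -6.3  1.7]
137.0 [-60.4 136. ] [-0.9 -6.3  0.4]
138.5 [-60.5 137.5] [-1.  -5.5  0.4]
140.0 [-60.5 140.3] [-0.3 -2.6 -0.2]
141.5 [-60.6 141.7] [-0.2 -1.1  0.2]
143.0 [-60.7 141.8] [-2.1 -7.5  1.3]
144.5 [-60.8 141.8] [ -3.4 -13.6   3.7]
146.0 [-60.9 141.9] [ -4.6 -16.9   3.7]
147.5 [-60.9 141.9] [ -4.7 -22.1   4.6]
force 43.1
[ -4.4 -22.1   4.8] [-60.9 142. ]
```

View pics/w7.png

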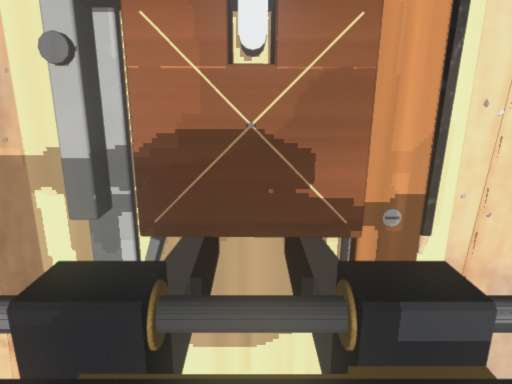

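The push dropped from 6 N to 1 N as the pawl snapped in, and then a hard stop came at y = 141.8. I'll back off and check with clear pictures.

```bash
python3 - <<'E'
from m import *
bot.line_to(P([-.0605,.128],.021),max_speed=.06)
bot.line_to(P([-.0605,.10],.03),max_speed=.15)
bot.line_to(P([-.0605,.05],.16),max_speed=.25)
k=bot.read_camera("wrist");cv2.imwrite("pics/w8.png",k["pixels"])
bot.goto(P([-.17,-.2],.25),rot(0))
for n in("top","side"):
    k=bot.read_camera(n);cv2.imwrite(f"pics/{n}8.png",k["pixels"]);pickle.dump(k,open(n+"8.pkl","wb"))
print(bot.current_clock(),F())
a=cv2.resize(cv2.imread("pics/top8.png")[145:240,165:335],None,fx=3.5,fy=3.5,interpolation=cv2.INTER_CUBIC)
s=cv2.resize(cv2.imread("pics/side8.png")[165:265,180:300],None,fx=2.3,fy=2.3,interpolation=cv2.INTER_CUBIC)
b=cv2.resize(cv2.imread("pics/w8.png"),(320,240))
o=np.zeros((580,600,3),np.uint8);o[:a.shape[0],:a.shape[1]]=a;o[340:580,:320]=b;o[340:570,324:324+276]=s
cv2.imwrite("pics/c8.png",o)
from meas import blockpose
blockpose("top8.pkl")
E
```

```text
46.2417 [-1.12697711 -0.18841758  0.19491993]
((-60.66879653930664, 200.05726623535156), (101.21343231201172, 104.81114196777344), 89.87228393554688)
[[-113.18704   149.5675  ]
 [  -8.376161  149.33386 ]
 [  -8.150551  250.54703 ]
 [-112.96143   250.78067 ]]
```

View pics/c8.png

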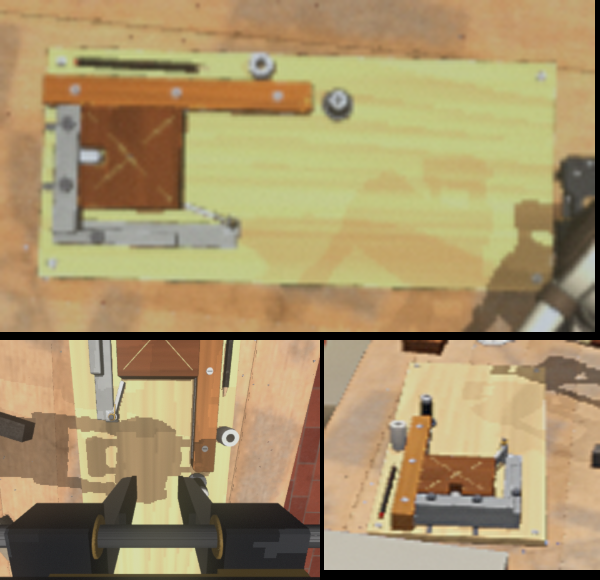

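View pics/w8.png

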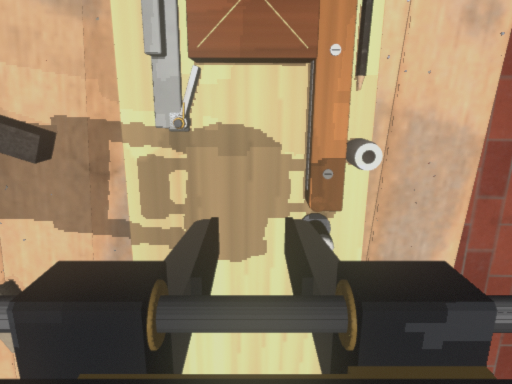

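The pawl tip is in behind the rear edge: at (185,207) in the top crop and (196,68) in the wrist view. The key fills the slot at (90,156), the block is flush to the stop and rail, and the collet and pencil have not moved. I'm handing the job in.

```bash
python3 -c "
from workcell import bot
print(bot.job_done(),bot.current_clock())"
```

```text
the job is handed in; nothing more can be done
the job is handed in; nothing more can be done
```

The block is loaded: its slot is on the key, it sits against the stop, and the pawl has snapped in behind it. I handed the job in at about 46 s, with the robot clear of everything.

- **What I did:** I slid the larger slotted block against the rubber post, turned it a quarter turn clockwise about the post, and pressed it flat on the rail. Then I pushed it along the rail with two fingers.
- **Forces:** The push was about 7 N while the pawl rode on the block. It dropped to about 1 N as the pawl snapped in, then met a hard stop. The highest push I read was about 22 N, at the stop.
- **Last checks:** The final pictures put the block at jig (-61, 200) mm, square to the rail within about 0.15°. The pawl tip is behind the rear edge. The collet and pencil had not moved; I did not re-check the calipers or the green case in the last pictures.
- **What went off plan:** The block slipped roughly 16 mm along the post during the first half of the turn. I repositioned the pusher once and finished the turn normally.
- **Checks that disagreed:** The last block outline from the top camera measured about 105 mm instead of 100 mm across x. I put this down to its colour mask picking up the neighbouring rail and arm; the centre and squareness agree with what I felt at the stop.

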